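Test coupons into the matching slots of an immersion block

TASK

Take the two metal test coupons from the drying stand and slide each upright, standing on its short edge, fully home into the slot of the white block that matches its thickness: the thin coupon in the narrow slot at one end, the thick coupon in the medium slot at the other end, leaving the widest slot in the middle empty. The block sits with play along its steel tray, so feel or look for where its slots really are. Leave the other things on the bench where they stand.

Things in the scene. Friction and masses are not known exactly. Their poses are not given: they have to be found in the camera images.
- thin_center (a point): THIN coupon: bare aluminium plate 60 wide (own x), 5 thick (own y), 90 high (own z), about 70 g; the point is its centre. It starts on its 60 mm edge in either bay of the stand, leaning 25 degrees, top towards the stand's -y. Its back is covered to 32 above its lower edge; above that both faces are free. Draw it out along its own z.
- thick_center (a point): THICK coupon: bare aluminium plate 60 wide (own x), 8 thick (own y), 90 high (own z), about 120 g; the point is its centre. It starts on its 60 mm edge in either bay of the stand, leaning 25 degrees, top towards the stand's -y. Its back is covered to 32 above its lower edge; above that both faces are free. Draw it out along its own z.
- stand: grey drying stand fixed to the bench, base 180 (own x) x 86 (own y) x 8; two leaning bays side by side along its x, centred at x = -43 and +43; bay backs reach 43 above the bench. Origin: centre of its underside, z up.
- tray: shallow steel tray fixed to the bench, 100 (own x) x 192 (own y) mm outside, walls 4 thick, rim 27 above the bench. Origin: centre of its underside, z up. The rigid, fixed white block stands in it, square with it and central across x; the block's place along the tray's y is NOT reported: its centre is anywhere within 12 mm either side of the tray's. It can be felt by its flat end faces or its slots.
- tray_floor (a point): middle of the tray's inner floor, 4 above its origin. White block on it: 54 (x) x 130 (y) x 40 high. Three slots run through it along x, open on top and at both ends, 28 deep (floor 12 above this point), rims rounded 3. From the block's own centre: narrow 7 mm slot (thin coupon) 45 towards the tray's -y; medium 10 mm slot (thick coupon) 45 towards +y; 14 mm slot in the middle stays empty.
- petri_dish: closed clear petri dish lying flat, 60 mm across, 13 high (mm); a bystander, origin under its centre
- timer: white bench timer lying flat, 60 x 66 x 18 (mm); a bystander, origin under its centre
- sample_pot: white pot with screw lid, 68 across, 63 high (mm); a bystander, origin under its centre
- beaker: small glass beaker, 53 across, 68 high (mm); a bystander, origin under its centre
- dropper: small amber dropper bottle, 33 across, 90 high (mm); a bystander, origin under its centre
Not all that is in view belongs to the job. Leave any black or brown look-alike of the part that bears thin_center alone.

How it is judged:
By the outcome, as a careful person would: the job done as asked, in the order asked, and still so for the second after the job is handed in, with the robot touching nothing.
It also fails if it takes over 61 s, if anything falls off the work surface, if the arm or the gripper's body presses on something with over 40 N, if the wrist force passes 120 N, or if a joint passes its speed limit or range.

ROBOT

A 6-joint arm with a two-finger parallel gripper is mounted at the origin on the work surface; the furniture and walls round the work are solid. World frame = base frame: x ahead of the robot, y to its left, z up, the work surface at z = 0. Lengths are in m, angles in rad, forces in N, time in s.
With the tool pointing down it reaches from about 0.275 to 1 m from the base axis. Payload 8.4 kg.
Tool frame: the origin (TCP) lies on the centre line of the jaws, within the pads' length; the fingertips stand 17 mm ahead of it and the grasp point (between the pads) lies 2 mm behind it (bot.tcp_to_tips is the z of the fingertips in the tool frame, in m); z points along the fingers, y is the line along which they close (so a half turn about z gives the same grasp; the last joint's range is limited). The gripper opens to 85 mm and grips with 20 to 120 N. Pads are 22 mm wide; open, the fingers measure 114 mm over their backs; the gripper's body (76 mm by 85 mm) begins 54 mm behind the grasp point. The pads swing forward as they close: fully open they stand 13 mm farther back than shut.
Start: joints at [-1.325, 0.353, 1.633, -0, 1.155, -0.002], TCP at [0.153, -0.606, 0.248] pointing down, gripper open.
Joint ranges: [-2.63, 2.63], [-0.92, 2.1], [0.06, 2.66], [-1.3, 4.44], [0, 2.69], [-3.02, 3.02]. Speed limits (rad/s): [2.22, 2.22, 2.79, 3.14, 3.14, 3.14].

INTERFACE

Orientations are given as a unit quaternion [x, y, z, w].
In Python, from workcell import bot, hand, kinematics, get_obs, vision, hand_in gives the robot as it stands. The module is installed in compiled form; this text tells all that it offers. Calls block until the motion is done:
- bot.reach(position, orientation): joint-space move of the TCP to a pose.
- bot.servo_line(position, ori=None, velocity=0.15): straight line of the TCP; ori=None keeps the orientation; velocity is the mean speed in m/s.
- bot.goto_joints(angles): joint-space move.
- hand.move_gripper(opening, strength=None): finger opening in m; strength is the grip in N (None keeps the last); returns when the fingers have stopped.
- bot.dwell(seconds).
- kinematics.solve_ik(position, orientation): joint angles nearest the present ones, or None.
- get_obs(): the state.
- vision.read_camera(name): name is "scene" or "side" or "wrist"; returns a dict with "frame" (384x512x3 uint8, red, green, blue), "intrinsics" (3x3 intrinsics, pixels), "view" (4x4, takes a point from world to camera coordinates). Camera axes: x right, y down, z forward; pixel columns grow to the right and rows downward; lengths in m; the calibration is good to about 2 mm. A picture is of the moment at which its call begins. There is no depth.
A pose or a line that the arm cannot do raises bot.IKError and nothing moves.
- hand_in(): hands the job in; it is judged then, once.
The state is a dict: "time_s": time; "joint_pos": joint angles; "joint_vel": joint speeds; "joint_efforts": joint torques, N m; "position": TCP position; "orientation": TCP orientation; "wrist_force": force on the tool from outside, world axes, zero at the start; "ft_torque": the same for the moment, N m; "gripper_width": finger opening in m; "grip_force": force on a finger pad.
Only numpy, scipy, OpenCV 4.12 (cv2) and the standard library are available. Lean on these libraries where they do the work, as an engineer would, in place of code of your own. Each camera call takes 0.05 s, during which the arm holds its last target. There are 200 camera calls.

## Working session

There is one attempt and no reset: what is moved stays moved. The work goes in short steps, each a Python script; the robot and the scene stay as the last script left them, time stands still between calls to the robot, and variables do not carry over. Pictures are saved under pics/ and viewed, at most 10 in all, crops included, and the job is handed in when it is done.

```bash
mkdir -p pics && python3 - <<'E'
from workcell import bot, hand, kinematics, get_obs, vision
import cv2, numpy as np, pickle
d={}
for n in ["scene","side"]:
    r=vision.read_camera(n); d[n]=r
    cv2.imwrite(f"pics/{n}0.png",cv2.resize(r["frame"][:,:,::-1],(800,600),interpolation=cv2.INTER_CUBIC))
    print(n,r["intrinsics"].round(1).tolist(),np.linalg.inv(r["view"]).round(3).tolist())
pickle.dump(d,open("cams.pkl","wb"))
o=get_obs();print(o)
E
```

```text
scene [[351.7, 0.0, 257.9], [0.0, 351.7, 191.6], [0.0, 0.0, 1.0]] [[0.91, -0.288, 0.297, 0.26], [-0.414, -0.636, 0.651, -0.645], [0.001, -0.716, -0.698, 0.825], [0.0, 0.0, 0.0, 1.0]]
side [[349.5, 0.0, 256.1], [0.0, 349.5, 187.9], [0.0, 0.0, 1.0]] [[0.995, -0.069, 0.069, 0.498], [-0.097, -0.575, 0.812, -0.642], [-0.016, -0.815, -0.579, 0.591], [0.0, 0.0, 0.0, 1.0]]
{'time_s': 0.1, 'joint_pos': array([-1.32540471e+00,  3.53560264e-01,  1.63407350e+00, -2.38791874e-05,
        1.15522528e+00, -2.37281856e-03]), 'joint_vel': array([-0.00133631, -0.00215913, -0.00341531, -0.00085181, -0.00016634,
        0.00089442]), 'joint_efforts': array([-9.56066178e-04, -6.06358194e+01, -3.42823255e+01, -8.22840616e-05,
        4.01677695e-03, -3.20159984e-06]), 'position': array([ 0.15318045, -0.60550303,  0.24764251]), 'orientation': array([ 9.92335611e-01,  1.23570360e-01, -8.75894792e-05, -6.27200461e-04]), 'wrist_force': array([ 0.17443605,  0.63029022, -0.6114001 ]), 'ft_torque': array([-0.00210728,  0.04370968,  0.04650874]), 'grip_force': 0.0, 'gripper_width': 0.08529991133882006}
```

View pics/scene0.png

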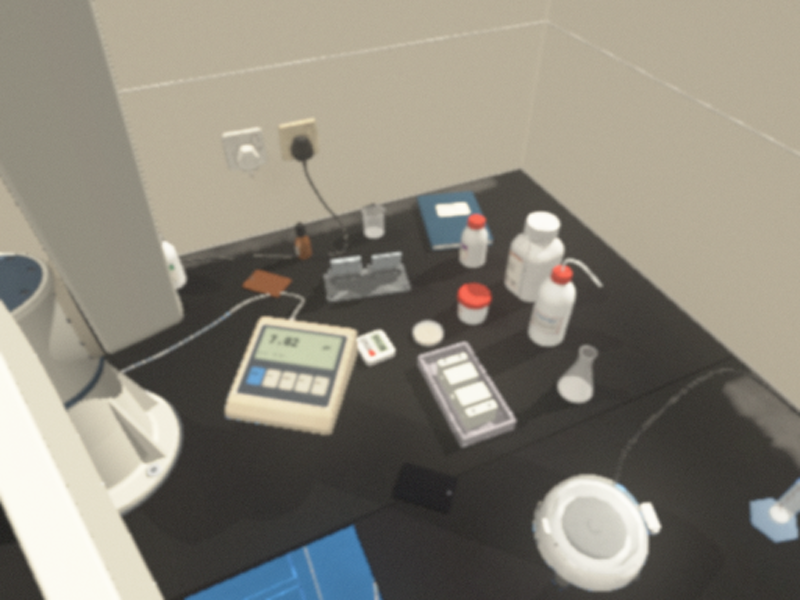

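View pics/side0.png

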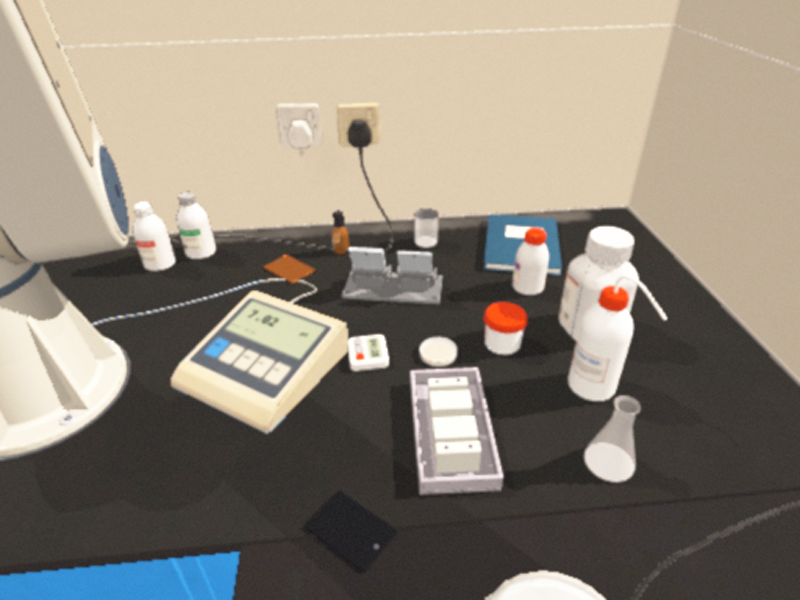

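The side view shows the stand near (393,280) holding two bare plates, at (367,260) and (414,263). The tray is near (455,430). The brown plate (288,268) and the black plate (350,530) lie flat on the bench and are look-alikes. Next I'll get rough positions and enlarge the stand and tray.

```bash
cat > h.py <<'E'
import numpy as np, cv2, pickle
def plane(cam,uv,z,s=1.0):
    K=cam["intrinsics"];T=np.linalg.inv(cam["view"])
    d=T[:3,:3]@np.linalg.inv(K)@np.array([(uv[0]+.5)/s-.5,(uv[1]+.5)/s-.5,1]);o=T[:3,3]
    return o+d*(z-o[2])/d[2]
def proj(cam,P):
    p=(cam["view"]@np.c_[np.atleast_2d(P),np.ones(len(np.atleast_2d(P)))].T)[:3]
    q=cam["intrinsics"]@p; return (q[:2]/q[2]).T
E
python3 - <<'E'
from h import *
d=pickle.load(open("cams.pkl","rb"))
s=800/512
for n,c in dict(side=[(411,372),(478,369),(500,487),(420,492)],scene=[(420,352),(470,343),(515,432),(463,444)]).items():
    print(n,[plane(d[n],u,.027,s)[:2].round(3).tolist() for u in c])
for n,c in dict(side=[(343,298),(441,302)],scene=[(326,299),(410,292)]).items():
    print(n,'stand front',[plane(d[n],u,.0,s)[:2].round(3).tolist() for u in c])
for n,c in dict(side=[(350,248),(383,250),(398,252),(433,253)],scene=[(330,261),(361,257),(372,257),(403,253)]).items():
    print(n,'tops z.09',[plane(d[n],u,.09,s)[:2].round(3).tolist() for u in c])
a=cv2.resize(d["side"]["frame"][145:200,210:292],None,fx=9.7,fy=9.7,interpolation=cv2.INTER_CUBIC)
cv2.imwrite("pics/crop1.png",a[:,:,::-1][:600])
E
```

```text
side [[0.562, -0.053], [0.662, -0.057], [0.645, -0.259], [0.55, -0.256]]
scene [[0.569, -0.043], [0.667, -0.062], [0.638, -0.265], [0.548, -0.249]]
side stand front [[0.462, 0.186], [0.64, 0.152]]
scene stand front [[0.46, 0.195], [0.634, 0.14]]
side tops z.09 [[0.482, 0.213], [0.54, 0.198], [0.566, 0.188], [0.627, 0.177]]
scene tops z.09 [[0.482, 0.207], [0.545, 0.193], [0.566, 0.183], [0.63, 0.169]]
```

View pics/crop1.png

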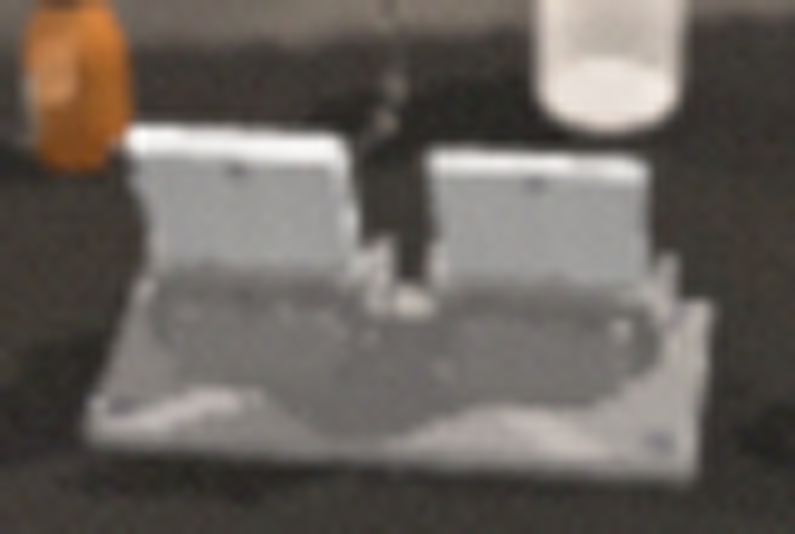

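The left plate's top edge looks thicker (about 28 px against 22 px), so it is probably the thick coupon. Wrist views will confirm that and show the slots.

```bash
cat >> h.py <<'E'
from scipy.spatial.transform import Rotation as R
def down(th): return np.array([np.cos(th/2),np.sin(th/2),0,0])
E
python3 - <<'E'
from h import *
from workcell import bot, get_obs, vision
r=vision.read_camera("wrist");o=get_obs()
T=np.linalg.inv(r["view"]);Rt=R.from_quat(o["orientation"]).as_matrix()
print("cam in tool",(Rt.T@(T[:3,3]-o["position"])).round(3),(Rt.T@T[:3,:3]).round(3).tolist(),r["intrinsics"].round(1).tolist())
off=Rt.T@(T[:3,3]-o["position"]); zc=Rt.T@T[:3,2]
d={}
for n,c,th in [("tray",[.605,-.155,.04],-.09),("stand",[.555,.175,.06],-.25)]:
    q=down(th);M=R.from_quat(q).as_matrix()
    # put the camera axis on c at camera height .30 above it
    cz=M@zc; cam=np.array(c)-cz*(.26/-cz[2]); p=cam-M@off
    print(n,p.round(3)); 
    try: bot.reach(p,q)
    except bot.IKError as e: print("IK",e); continue
    bot.dwell(.2)
    d[n]=vision.read_camera("wrist")
    cv2.imwrite(f"pics/w_{n}.png",cv2.resize(d[n]["frame"][:,:,::-1],(800,600),interpolation=cv2.INTER_CUBIC))
pickle.dump(d,open("wr.pkl","wb"));print(get_obs()["time_s"])
E
```

```text
cam in tool [ 0.073 -0.001 -0.127] [[0.0, -0.959, -0.283], [1.0, 0.0, -0.001], [0.001, -0.283, 0.959]] [[312.1, 0.0, 252.4], [0.0, 312.1, 189.5], [0.0, 0.0, 1.0]]
tray [ 0.609 -0.157  0.173]
stand [0.558 0.172 0.193]
4.2167
```

View pics/w_tray.png

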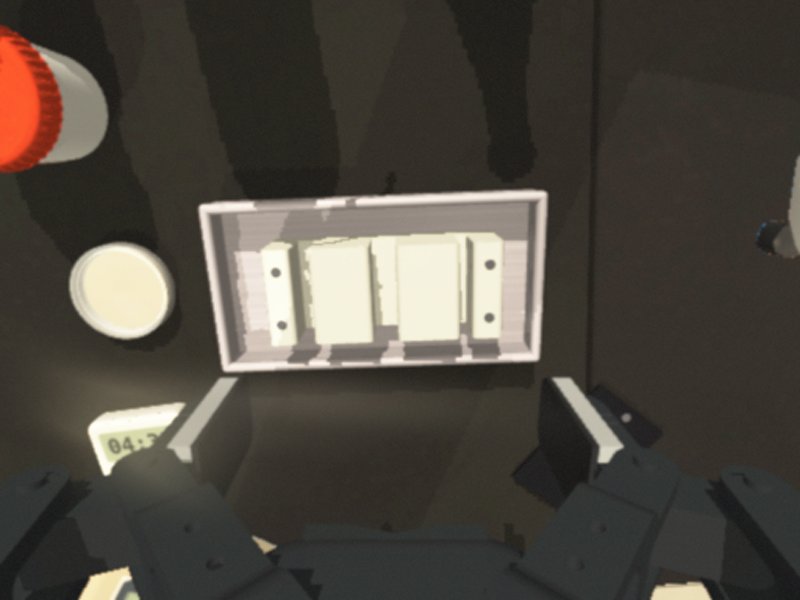

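View pics/w_stand.png

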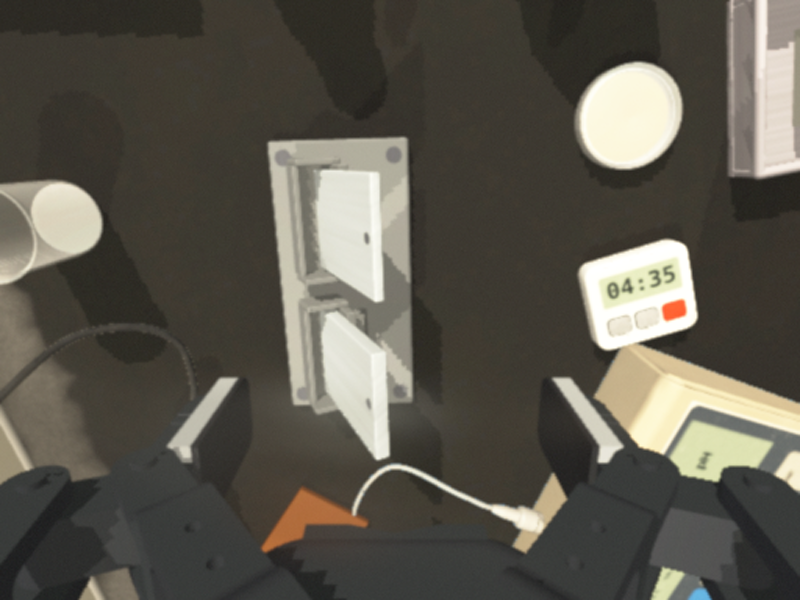

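Tray view: gaps at about x=300 (medium), 384 (widest) and 465 (narrow). The narrow slot is therefore at the world −y end, and tray +y runs roughly along world +y. Stand view: two leaning bare plates, with top strips at (377,235), far and thin, and (383,400), near and thicker. I'll enlarge both to confirm and to read corners.

```bash
python3 - <<'E'
from h import *
d=pickle.load(open("wr.pkl","rb"))
f=d["stand"]["frame"][84:300,165:270]; a=cv2.resize(f,None,fx=2.75,fy=2.75,interpolation=cv2.INTER_CUBIC)
g=d["tray"]["frame"][115:245,120:360]; b=cv2.resize(g,None,fx=3.3,fy=3.3,interpolation=cv2.INTER_CUBIC)
cv2.imwrite("pics/c_tray.png",b[:,:,::-1])
f=d["stand"]["frame"][84:304,165:275]
# left half: far plate, right half: near plate, x5
A=cv2.resize(d["stand"]["frame"][84:200,168:248],None,fx=5,fy=5,interpolation=cv2.INTER_CUBIC)
B=cv2.resize(d["stand"]["frame"][184:300,178:258],None,fx=5,fy=5,interpolation=cv2.INTER_CUBIC)
cv2.imwrite("pics/c_stand.png",np.hstack([A,B])[:,:,::-1]); print(A.shape)
# tray block profiles along the columns (tool y) averaged over rows near the block's middle
gr=cv2.cvtColor(d["tray"]["frame"],cv2.COLOR_RGB2GRAY)
print(gr[180:192,160:330].mean(0).astype(int).tolist())
E
```

```text
(580, 400, 3)
[230, 230, 230, 230, 230, 230, 230, 230, 230, 233, 241, 249, 251, 251, 251, 251, 251, 251, 251, 251, 251, 251, 251, 249, 244, 229, 194, 146, 121, 117, 117, 118, 124, 143, 165, 172, 174, 178, 193, 214, 232, 239, 240, 240, 241, 241, 241, 241, 241, 241, 241, 241, 241, 241, 241, 241, 241, 240, 241, 240, 241, 241, 241, 241, 241, 241, 240, 241, 240, 241, 241, 241, 241, 240, 237, 227, 201, 156, 135, 153, 169, 176, 192, 217, 231, 239, 241, 241, 241, 241, 241, 241, 240, 235, 224, 231, 238, 240, 241, 241, 241, 241, 241, 241, 241, 241, 241, 241, 241, 241, 241, 241, 240, 241, 241, 241, 241, 241, 241, 241, 241, 241, 241, 240, 241, 241, 241, 241, 241, 241, 240, 238, 228, 207, 192, 218, 236, 229, 181, 141, 133, 139, 167, 213, 232, 239, 240, 240, 241, 241, 241, 241, 241, 241, 241, 241, 241, 241, 240, 235, 223, 204, 203, 205, 205, 205, 204, 204, 204, 204]
```

View pics/c_tray.png

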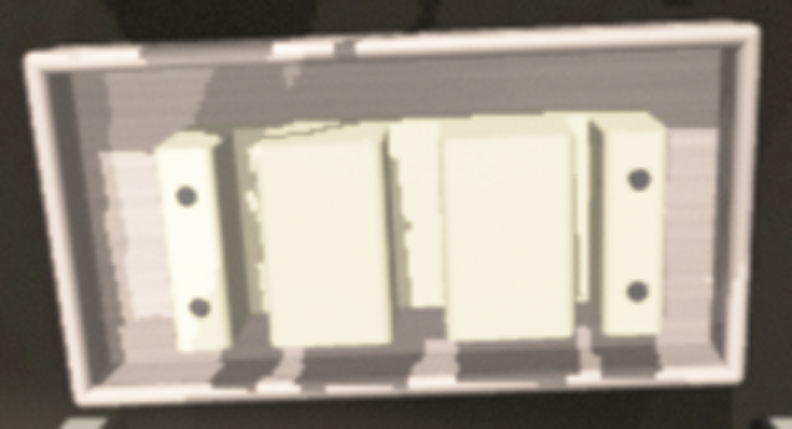

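View pics/c_stand.png

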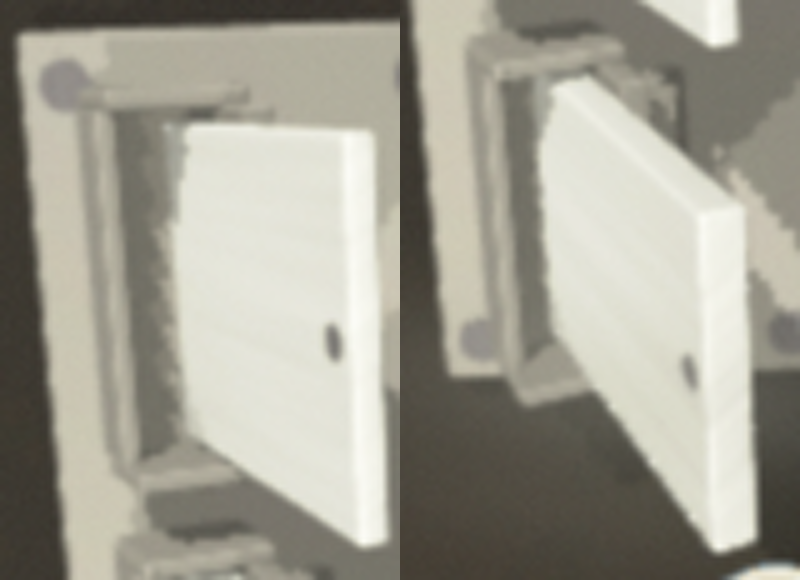

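The crop confirms it. The near plate's top strip is about 45 px wide against 30 px for the far one (ratio about 1.5), so near (−x) is the thick coupon and far (+x) is the thin one. Both are bare metal, unlike the brown and black decoys. Now the pose fit.

```bash
python3 - <<'E'
from h import *
from scipy.optimize import least_squares
d=pickle.load(open("wr.pkl","rb")); c=pickle.load(open("cams.pkl","rb"))
S=d["stand"];Tc=d["tray"]
def full(p,x0,y0,k): return np.array([x0+(p[0]+.5)/k-.5, y0+(p[1]+.5)/k-.5])
def big(p): return full(p,0,0,800/512)
def rot(t): return np.array([[np.cos(t),-np.sin(t)],[np.sin(t),np.cos(t)]])
# tray rim + block
rim=[full(p,120,115,3.3) for p in [(25,55),(760,25),(745,382),(78,404)]]
mod=np.array([[50,96],[50,-96],[-50,-96],[-50,96]])/1e3
blk=[full(p,120,115,3.3) for p in [(155,148),(665,122),(660,335),(178,350)]]
mb=np.array([[27,65],[27,-65],[-27,-65],[-27,65]])/1e3
def ft(v):
    P=np.c_[mod@rot(v[2]).T+v[:2],[.027]*4]; m=mb+[0,v[3]]
    Q=np.c_[m@rot(v[2]).T+v[:2],[.044]*4]
    return np.r_[proj(Tc,P)-rim,proj(Tc,Q)-blk].ravel()
r=least_squares(ft,[.605,-.155,-.09,0]);print("tray",r.x.round(4),r.fun.round(1).tolist())
for x in [169.8,320.2]:
    p=plane(Tc,(x,186),.044); print("end local",(rot(-r.x[2])@(p[:2]-r.x[:2])).round(4))
# slots edges in profile
for x in [186.2,197.8,236.2,242.6,292.8,302.5]:
    p=plane(Tc,(x,186),.044); print("edge",(rot(-r.x[2])@(p[:2]-r.x[:2])).round(4)[1])
ov={"tray":r.x.tolist()}
# stand base
base=[big(p) for p in [(268,143),(408,138),(412,401),(292,404)]]
ms=np.array([[90,43],[90,-43],[-90,-43],[-90,43]])/1e3
A=[full(p,168,84,5) for p in [(343,130),(362,542),(373,134),(388,542)]]
B=[full((p[0]-400,p[1]),178,184,5) for p in [(697,215),(713,550),(743,208),(756,540)]]
s25,c25=np.sin(np.radians(25)),np.cos(np.radians(25))
side=[big(p) for p in [(350,248),(383,250),(398,252),(433,253)]]
def fs(v,full=False):
    x,y,t,yo,zo,xa,xb=v
    P=np.c_[ms@rot(t).T+[x,y],[.008]*4]; out=[proj(S,P)-base]
    for xc,th,ob in [(xa,.005,A),(xb,.008,B)]:
        # top edge centre in stand frame (yo,zo): of mid-thickness plate
        L=np.array([[xc+sx*.03, yo+sy*th/2*c25, zo+sy*th/2*s25] for sy,sx in [(1,1),(1,-1),(-1,1),(-1,-1)]])
        W=np.c_[L[:,:2]@rot(t).T+[x,y],L[:,2]]; out.append(proj(S,W)-ob)
    return np.vstack(out).ravel()
r=least_squares(fs,[.555,.175,-.25,-.03,.09,.043,-.043]);print("stand",r.x.round(4),r.fun.round(1).tolist())
ov["stand"]=r.x.tolist(); pickle.dump(ov,open("fit.pkl","wb"))
E
```

```text
tray [ 0.6077 -0.1456 -0.0503 -0.0039] [0.3, 0.1, -0.0, 0.1, -0.5, -0.7, 0.3, 0.1, -1.0, 0.3, 0.8, 2.0, 0.9, -1.6, -0.7, -0.6]
end local [0.0043 0.0602]
end local [-0.0009 -0.0681]
edge 0.0462
edge 0.0363
edge 0.0036
edge -0.0019
edge -0.0447
edge -0.053
stand [ 0.5573  0.2072 -0.2311 -0.0247  0.0948  0.0434 -0.0442] [-0.1, -1.4, 0.5, -0.1, -0.1, 1.3, -0.4, 0.8, -0.5, 0.5, -1.5, 0.5, 0.1, -0.5, -0.6, -0.4, 0.9, 0.3, 0.1, 0.2, 1.2, -0.2, 0.3, -0.4]
```

```bash
cat >> h.py <<'E'
from workcell import bot, hand, kinematics, get_obs, vision
fit=pickle.load(open("fit.pkl","rb"))
G=.064                                   # grasp point above the coupon's lower edge
s25,c25=np.sin(np.radians(25)),np.cos(np.radians(25))
def stand_pose(xc,h):
    """TCP pose to hold the coupon at xc with the grasp point h above its lower edge"""
    x,y,t,yo,zo=fit["stand"][:5]
    M=R.from_euler("z",t).as_matrix()
    zp=np.array([0,-s25,c25]); yp=np.array([0,c25,s25])
    top=np.array([xc,yo,zo]); tcp=top-zp*(.09-h+.002)
    return M@tcp+[x,y,0], R.from_matrix(M@np.c_[[1,0,0],-yp,-zp]).as_quat()
def grasp(xc):
    hand.move_gripper(.045,50)
    p,q=stand_pose(xc,G+.075); bot.reach(p,q)
    p,q=stand_pose(xc,G); bot.servo_line(p,velocity=.08)
    bot.dwell(.1); f0=get_obs()["wrist_force"]
    hand.move_gripper(0.0,50); bot.dwell(.15)
    o=get_obs(); print("grip",o["gripper_width"].round(4),o["grip_force"],"dF",(o["wrist_force"]-f0).round(1),o["time_s"])
E
python3 - <<'E'
from h import *
p,q=stand_pose(fit["stand"][5],G);print(p.round(3),q.round(3),kinematics.solve_ik(p,q))
p,q=stand_pose(fit["stand"][6],G);print(p.round(3),kinematics.solve_ik(p,q))
grasp(fit["stand"][5])
c=vision.read_camera("wrist"); s=vision.read_camera("side")["frame"][110:240,180:350]
b=cv2.resize(s,(392,300),interpolation=cv2.INTER_CUBIC);a=cv2.resize(c["frame"],(400,300))
cv2.imwrite("pics/g1.png",np.hstack([a,b])[:,:,::-1])
E
```

```text
[0.597 0.185 0.069] [ 0.97  -0.113  0.025 -0.215] [0.08690899 0.54311627 1.89837367 0.69355131 0.67892284 1.34489475]
[0.511 0.205 0.069] [0.14342185 0.45702059 2.07670284 0.78873472 0.5876499  1.2825926 ]Traceback (most recent call last):
  File "<stdin>", line 4, in <module>
  File "h.py", line 28, in grasp
    o=get_obs(); print("grip",o["gripper_width"].round(4),o["grip_force"],"dF",(o["wrist_force"]-f0).round(1),o["time_s"])
                              ^^^^^^^^^^^^^^^^^^^^^^^^
AttributeError: 'float' object has no attribute 'round'
```

```bash
sed -i 's/o\["gripper_width"\].round(4)/round(o["gripper_width"],4)/' h.py && python3 - <<'E'
from h import *
o=get_obs(); print(o["gripper_width"],o["grip_force"],o["wrist_force"].round(1),o["position"].round(4),o["time_s"])
p,q=stand_pose(fit["stand"][5],G+.02); bot.servo_line(p,velocity=.06)
o=get_obs(); print(o["gripper_width"],o["grip_force"],o["wrist_force"].round(1),o["time_s"])
p,q=stand_pose(fit["stand"][5],G+.085); bot.servo_line(p,velocity=.12)
o=get_obs(); print(o["gripper_width"],o["grip_force"],o["wrist_force"].round(1),o["time_s"])
a,b=[vision.read_camera(n)["frame"] for n in ("wrist","side")]
cv2.imwrite("pics/g1.png",np.hstack([cv2.resize(a,(400,300)),cv2.resize(b[60:210,170:370],(400,300),interpolation=cv2.INTER_CUBIC)])[:,:,::-1])
E
```

```text
0.004553456300141892 49.38380241394043 [-1.1 -0.6  4.3] [0.5968 0.1847 0.0697] 7.175
0.004466717041860114 48.66831064224243 [-0.6 -0.4 -1.3] 7.6583
0.00469707606928348 48.673317432403564 [-0.   0.5 -0.9] 8.35
```

View pics/g1.png

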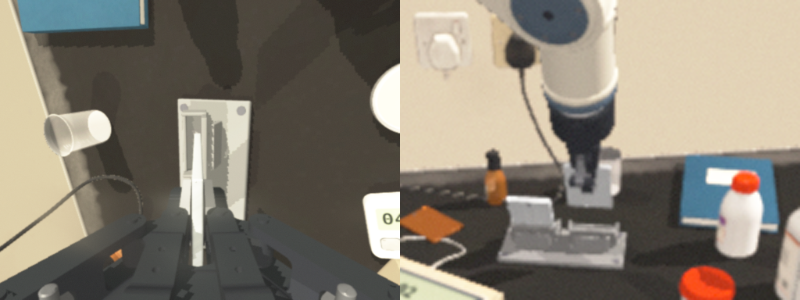

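The picture shows the thin coupon clear of the stand and upright between the pads, with a jaw reading of 4.6 mm. Next is the force-guided insertion into the narrow slot.

```bash
cat >> h.py <<'E'
def tray_pose(ly,b,lx=0.0):
    """TCP for the coupon's lower edge b above the bench at tray-local (lx,ly), upright"""
    x,y,t=fit["tray"][:3]; M=R.from_euler("z",t).as_matrix()
    return M@np.array([lx,ly,0])+[x,y,b+G-.002], down(t)
def insert(ly,b0=.052,home=.016):
    t=fit["tray"][2]; ey=np.array([-np.sin(t),np.cos(t),0])
    p,q=tray_pose(ly,.105); bot.reach(p,q)
    p,q=tray_pose(ly,b0); bot.servo_line(p,velocity=.1); bot.dwell(.25)
    f0=get_obs()["wrist_force"]; b=b0; dy=0
    def go(b,dy):
        bot.servo_line(tray_pose(ly+dy,b)[0],velocity=.03); bot.dwell(.06)
        o=get_obs(); f=o["wrist_force"]-f0; return f[2],f@ey,o
    while b>home-.003:
        b-=.002; fz,fy,o=go(b,dy)
        print(f"b {b*1e3:.1f} dy {dy*1e3:.1f} fz {fz:.1f} fy {fy:.1f}")
        if fz>12: break
        if abs(fy)>2: dy+=float(np.clip(.00015*fy,-.0008,.0008))
    print("end",b,dy,round(o["gripper_width"],4),o["time_s"]); return b,dy
E
python3 - <<'E'
from h import *
insert(fit["tray"][3]-.045)
E
```

```text
b 50.0 dy 0.0 fz -1.3 fy 1.6
b 48.0 dy 0.0 fz 0.1 fy 0.9
b 46.0 dy 0.0 fz -0.2 fy 1.2
b 44.0 dy 0.0 fz -0.3 fy 0.8
b 42.0 dy 0.0 fz -0.1 fy 1.5
b 40.0 dy 0.0 fz -0.3 fy 0.4
b 38.0 dy 0.0 fz -0.6 fy -3.6
b 36.0 dy -0.5 fz -1.8 fy -3.1
b 34.0 dy -1.0 fz -1.8 fy -0.3
b 32.0 dy -1.0 fz -0.5 fy 0.6
b 30.0 dy -1.0 fz 0.3 fy 1.1
b 28.0 dy -1.0 fz -0.5 fy 1.2
b 26.0 dy -1.0 fz 0.2 fy 1.4
b 24.0 dy -1.0 fz -0.3 fy 0.3
b 22.0 dy -1.0 fz 0.3 fy 0.9
b 20.0 dy -1.0 fz -0.8 fy 1.5
b 18.0 dy -1.0 fz -1.0 fy 1.5
b 16.0 dy -1.0 fz -0.1 fy 1.2
b 14.0 dy -1.0 fz 0.7 fy 0.7
b 12.0 dy -1.0 fz 14.6 fy 2.0
end 0.011999999999999966 -0.0010153059445009234 0.0041 16.85
```

It bottomed out with a clean 14.6 N step and entered with about 1 mm of correction. I'll release it, check, then fetch the thick coupon.

```bash
cat >> h.py <<'E'
def release(ly,b):
    bot.servo_line(tray_pose(ly,b)[0],velocity=.03)
    hand.move_gripper(.03); bot.servo_line(tray_pose(ly,b+.09)[0],velocity=.15)
E
python3 - <<'E'
from h import *
release(fit["tray"][3]-.046,.0135)
grasp(fit["stand"][6])
b=vision.read_camera("side");np.save("side1.npy",b["frame"])
xc=fit["stand"][6]
bot.servo_line(stand_pose(xc,G+.02)[0],velocity=.06)
bot.servo_line(stand_pose(xc,G+.085)[0],velocity=.12)
o=get_obs(); print(o["gripper_width"],o["grip_force"],o["wrist_force"].round(1),o["time_s"])
a=vision.read_camera("scene")["frame"];b=vision.read_camera("side")["frame"]
cv2.imwrite("pics/g2.png",np.hstack([cv2.resize(a[130:290,180:340],(400,400),interpolation=cv2.INTER_CUBIC),cv2.resize(b[160:330,210:380],(400,400),interpolation=cv2.INTER_CUBIC)])[:,:,::-1])
E
```

```text
grip 0.0072 49.02391791343689 dF [-1.7 -4.4  4.2] 21.7
0.0070094018838233844 48.879026770591736 [-0.6 -0.6 -1.4] 22.925
```

View pics/g2.png

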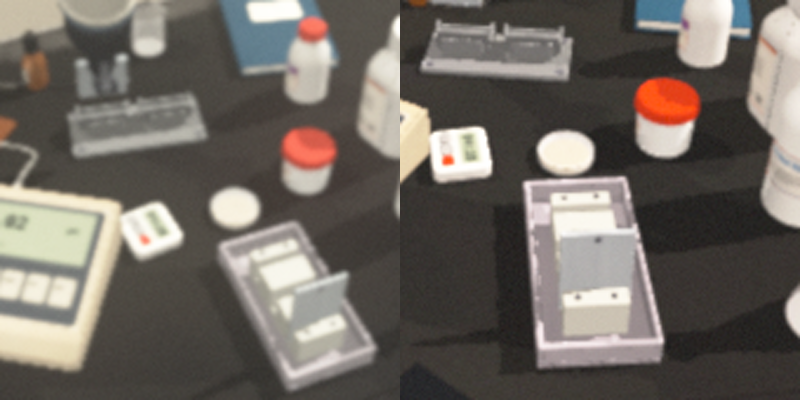

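The thin coupon stands upright in the near, narrow slot (right panel, around (597,262)), and the thick one is in hand with nothing else disturbed. Now the thick coupon goes into the medium slot, using the 1 mm correction I felt.

```bash
python3 - <<'E'
from h import *
ly=fit["tray"][3]+.045-.001
b,dy=insert(ly)
if b<.0171:
    release(ly+dy,b+.0012)
    p=get_obs()["position"]; bot.servo_line(p+[-.16,.0,.08],velocity=.25)
    print(get_obs()["time_s"])
    c={n:vision.read_camera(n) for n in ("scene","side")}; pickle.dump(c,open("end.pkl","wb"))
    x,y,t=fit["tray"][:3]; M=R.from_euler("z",t).as_matrix(); ty=fit["tray"][3]-.001
    P=[]
    for l in (-.045,.045): P+=[M@[sx*.03,ty+l,.106]+[x,y,0] for sx in(-1,1)]
    out=[]
    for n in c:
        uv=proj(c[n],np.array(P)); u0,v0=(uv.mean(0)-[45,40]).astype(int); k=4.4
        im=cv2.resize(c[n]["frame"][v0:v0+110,u0:u0+90],None,fx=k,fy=k,interpolation=cv2.INTER_CUBIC)
        for q in uv: cv2.circle(im,tuple(int(e) for e in (q+.5-[u0,v0])*k),3,(255,0,0),1)
        out.append(im)
    cv2.imwrite("pics/end.png",np.hstack(out)[:,:,::-1])
E
```

```text
b 50.0 dy 0.0 fz -0.3 fy -0.2
b 48.0 dy 0.0 fz -0.2 fy -0.2
b 46.0 dy 0.0 fz 0.9 fy 0.2
b 44.0 dy 0.0 fz -0.2 fy 0.3
b 42.0 dy 0.0 fz 0.2 fy 0.6
b 40.0 dy 0.0 fz 0.1 fy 0.4
b 38.0 dy 0.0 fz -0.8 fy 0.6
b 36.0 dy 0.0 fz -0.4 fy 0.4
b 34.0 dy 0.0 fz 0.1 fy 0.9
b 32.0 dy 0.0 fz -0.1 fy 0.6
b 30.0 dy 0.0 fz -0.3 fy 0.7
b 28.0 dy 0.0 fz 0.3 fy 0.3
b 26.0 dy 0.0 fz 0.6 fy 0.7
b 24.0 dy 0.0 fz 0.1 fy -0.1
b 22.0 dy 0.0 fz 0.9 fy -0.3
b 20.0 dy 0.0 fz -0.2 fy -0.2
b 18.0 dy 0.0 fz -0.8 fy 0.0
b 16.0 dy 0.0 fz 0.7 fy 0.1
b 14.0 dy 0.0 fz 0.2 fy 0.6
b 12.0 dy 0.0 fz 14.2 fy 1.0
end 0.011999999999999966 0 0.0075 31.2583
33.475
```

View pics/end.png

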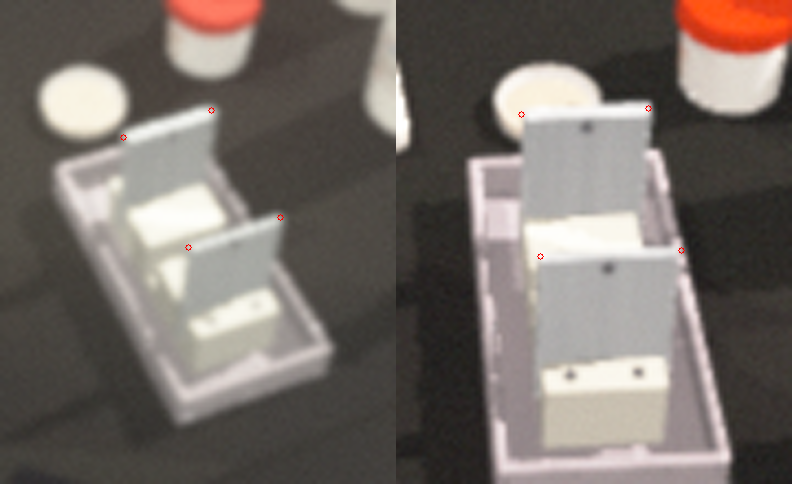

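Both coupons stand upright. Their top corners match the corners projected for the home position (red circles) in both cameras, and the middle slot is empty. The gripper is clear, so I'm handing in.

```bash
python3 -c "
from workcell import hand_in,get_obs
o=get_obs();print(o['wrist_force'].round(1),o['time_s']);print(hand_in())"
```

```text
[-1.3 -0.4  1. ] 33.575
the job is handed in; nothing more can be done
None
```

The job is handed in at about 34 s of the 61 s allowed: the thin coupon is fully home in the narrow slot, the thick one in the medium slot, and the middle slot is empty.

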